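# Seat the drilling template on the jig's locating pin

### The job

Pick up the aluminium drilling template by its wooden grip and set it on the plywood drilling jig, lengthwise along the board with the grip over the board's middle, then nudge it along the slot until its locating hole drops over the steel pin standing there. Set it down and nudge it gently, without dropping it or forcing it down onto the pin, and leave it lying flat on the board and let go of. Leave the jar, the screwdriver and the offcut where they are.

Things in the scene. Friction and masses are not known exactly. Their poses are not given: they have to be found in the camera images.
- template: Loose drilling template: aluminium plate 180 mm (x) by 80 mm (y), 6 mm thick, 0.2 to 0.4 kg, with a light wooden grip block standing on it. Starts flat on the bench. Origin: centre of the plate's underside; z up, x along its length towards the locating hole. The small brass bushes (9 mm) near its edges are not the locating hole.
- template_hole (a point): Centre of the round locating hole (14 mm, right through) at the plate's underside, 45 mm from the template's origin along its +x, 45 mm from its front end. Until it is over the pin the plate rides on the pin, rear edge on the board, tilted 4 to 6 degrees if let go; over the pin it falls flat by its own weight and then has only about 1 mm of play.
- grip_top (a point): Centre of the top of the template's wooden grip block: 24 mm along the template's x, 46 mm along its y, rising 48 mm above the plate's upper face; it stands 30 mm behind (-x of) the template's origin, 75 mm from the hole. Axes as the template's.
- jig: Drilling jig fixed to the bench: plywood board 260 mm (x) by 160 mm (y), 18 mm thick, flat on top but for the slot and its pin. Origin: centre of its underside; z up, x along its length towards the slot. A 12 mm steel locating pin stands fast in the slot, 10 mm proud of the board's top, its upper 1.5 mm tapering to 9 mm across.
- slot_mid (a point): Middle of the straight slot at the board's top face, 55 mm from the jig's origin along its +x; axes as the jig's. Slot: 52 mm along the jig's x, 12.5 mm wide, 12 mm deep. The pin stands on its centre line but its place along it is not measured: anywhere up to 18 mm either side of this point.
- glue_jar: Bystander: jar 64 mm across, 100 mm tall, standing beyond the work. Origin: centre of its underside.
- screwdriver: Bystander: screwdriver lying on the bench off to the right of the work. Origin: under its middle.
- offcut: Bystander: wooden offcut 140 by 70 mm, 40 mm tall, off to the left of the work. Origin: centre of its underside.
Things that resemble listed ones, but are neither listed nor needed, are in the scene too. Of the things that look like the template, the smallest one is meant.

How it is judged:
By the outcome, as a careful person would: the job done as asked, in the order asked, and still so for the second after the job is handed in, with the robot touching nothing.
It also fails if it takes over 67 s, if anything falls off the work surface, if the arm or the gripper's body presses on something with over 40 N, if the wrist force passes 120 N, or if a joint passes its speed limit or range.

### The arm

A 7-joint arm with a two-finger parallel gripper is mounted at the origin on the work surface. World frame = base frame: x ahead of the robot, y to its left, z up, the work surface at z = 0. Lengths are in m, angles in rad, forces in N, time in s.
With the tool pointing down it reaches from about 0.4 to 0.85 m from the base axis. Payload 4.5 kg.
Tool frame: the origin (TCP) lies at the very end of the fingers, on their centre line; the grasp point (between the pads) lies 19 mm behind it (r.pinch_z is the distance from the TCP to the grasp point, in m); z points along the fingers, y is the line along which they close (so a half turn about z gives the same grasp; the last joint's range is limited). The gripper opens to 88 mm and grips with 3 to 60 N. Pads are 18 mm wide; open, the fingers measure 123 mm over their backs; the gripper's body (75 mm by 187 mm) begins 45 mm behind the grasp point.
Start: joints at [1.188, 0.689, -0.195, 1.565, 0.157, 0.902, -0.215], TCP at [0.253, -0.572, 0.211] pointing down, gripper open.
Joint ranges: [-3.01, 3.01], [-0.46, 2.08], [-1.47, 1.51], [0.13, 2.56], [-1, 4.14], [0.04, 2.09], [-2.66, 2.66]. Speed limits (rad/s): [2.57, 2.57, 3.14, 3.14, 3.14, 3.14, 3.14].

### API

Orientations are given as a unit quaternion [x, y, z, w].
In Python, from plant import r, cams gives the robot as it stands.
- The arm moves only by the shell command python3 -m pendant 'ROWS' [FORCE]. ROWS is JSON, a list of rows, each a list of 3 entries, a list of its own where there are three numbers: the closure, from -1 (fully open) to 1 (shut), then the shift along the tool's x, y, z in mm, then the turn, a rotation vector about the tool's x, y, z in degrees. A call has 1 to 8 rows; each row shifts and turns the commanded pose from where the row before left it, along the tool's axes as they then stand; what a row does not reach is not made up. A row lasts 1/8 s, in which the tool goes at most 62.5 mm and 10.7 degrees, less where a joint would pass 70% of its speed; a pose out of reach is approached as far as the arm can. A call with a gripper value outside its range is refused whole. The fingers move at their own pace and stop on an object; FORCE is the grip in N (left out, the last holds). Time passes only in rows, so rows that do not move let the fingers close. It gives the time, the measured TCP pose, the force, the opening and the grip force at its end, in the units of the state.
- r.get_state(): the state, without advancing time (a new reading comes with each control period).
- cams.snapshot(name): name is "side" or "top" or "wrist"; returns a dict with "img" (480x640x3 uint8, red, green, blue), "camera_matrix" (3x3 intrinsics, pixels), "camera_from_world" (4x4, takes a point from world to camera coordinates); the wrist camera has in their place "tool_from_camera" (4x4, takes a point from camera to tool coordinates, whose origin is the TCP and whose axes are the flange's). Camera axes: x right, y up, looking along -z (the intrinsics and any distortion apply to the point x, -y, -z); pixel columns grow to the right and rows downward; lengths in m; the calibration is good to about 2 mm. A picture is of the moment at which its call begins: read the wrist's pose just before it. There is no depth.
- r.finish_job(): hands the job in; it is judged then, once.
The state is a dict: "clock": time; "q": joint angles; "qd": joint speeds; "joint_torque": joint torques, N m; "tool_pos": TCP position; "eef_rot": TCP orientation; "contact_force": force on the tool from outside, world axes, zero at the start; "moment": the same for the moment, N m; "opening": opening from 0.0 (shut) to 1.0 (fully open); "finger_force": force on a finger pad.
Only numpy, scipy, OpenCV 4.12 (cv2) and the standard library are available. Lean on these libraries where they do the work, as an engineer would, in place of code of your own. Each camera call takes 0.05 s, during which the arm holds its last target. There are 200 camera calls.

## Working session

There is one attempt and no reset: what is moved stays moved. The work goes in short steps, Python scripts to look and compute and a shell command to move; the robot and the scene stay as the last step left them, time stands still between calls to the robot, and variables do not carry over. Pictures are saved under pics/ and viewed, at most 10 in all, crops included, and the job is handed in when it is done.

```bash
ls; mkdir -p pics; python3 - <<'E'
from plant import r,cams
import cv2,numpy as np
for n in("top","side"):
    s=cams.snapshot(n); cv2.imwrite(f"pics/{n}0.png",s["img"][:,:,::-1]); print(n,s["camera_matrix"],s["camera_from_world"].round(4).tolist(),[k for k in s])
s=r.get_state(); print({k:np.round(v,3).tolist() for k,v in s.items()}, r.pinch_z)
E
```

```text
pics
top [[567.43893233   0.         332.52887622]
 [  0.         567.43893233 241.7963101 ]
 [  0.           0.           1.        ]] [[-0.0264, -0.9997, 0.0, 0.0059], [0.9916, -0.0261, 0.127, -0.5125], [-0.1269, 0.0034, 0.9919, -1.3896], [0.0, 0.0, 0.0, 1.0]] ['img', 'camera_matrix', 'camera_from_world']
side [[474.53331475   0.         323.15501169]
 [  0.         474.53331475 248.17073565]
 [  0.           0.           1.        ]] [[0.9986, -0.0493, -0.0167, -0.5289], [0.0456, 0.6743, 0.7371, -0.0816], [-0.025, -0.7368, 0.6756, -1.0511], [0.0, 0.0, 0.0, 1.0]] ['img', 'camera_matrix', 'camera_from_world']
{'clock': 0.1, 'q': [1.188, 0.69, -0.195, 1.566, 0.157, 0.903, -0.215], 'qd': [0.0, -0.002, -0.002, -0.001, -0.001, -0.0, -0.001], 'joint_torque': [-0.004, -52.851, -1.272, -15.384, -0.053, 0.002, 0.0], 'tool_pos': [0.253, -0.571, 0.21], 'eef_rot': [0.978, 0.207, -0.0, -0.001], 'contact_force': [-0.727, 1.101, -0.54], 'moment': [0.007, -0.014, 0.012], 'finger_force': 0.0, 'opening': 1.004} 0.0187
```

View pics/top0.png

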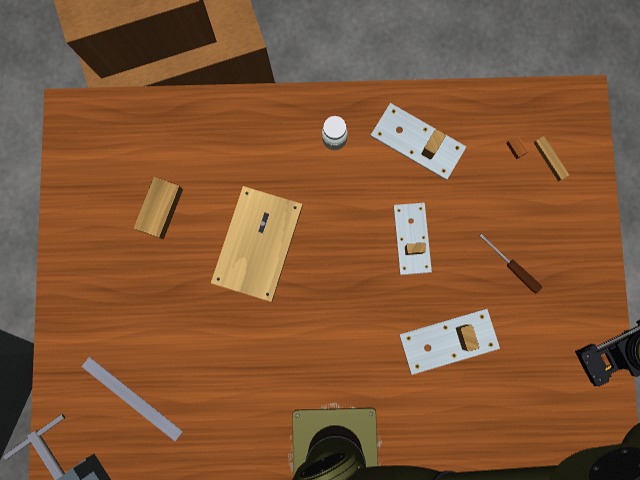

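View pics/side0.png

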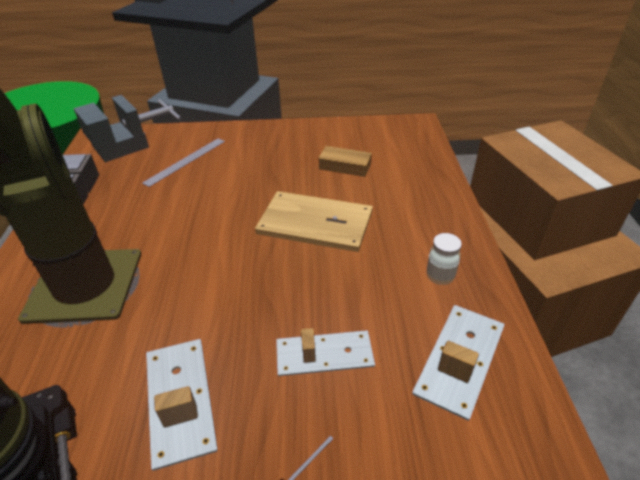

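The top view shows three template-like plates, at pixels (418,140), (412,238) and (450,340). The smallest is (412,238), with its hole at (411,221) and grip at (415,248). The jig is at (257,243), with its slot near (264,223). The side view agrees, with the small plate at (325,352). Next I'll check it in a close crop and measure.

```bash
cat > h.py <<'E'
import numpy as np,cv2
from plant import r,cams
from scipy.spatial.transform import Rotation as R
def cast(s,px,z):
    "pixel(s) -> world points on plane z, fixed camera"
    K=s["camera_matrix"];T=np.linalg.inv(s["camera_from_world"]);return _c(K,T,px,z)
def _c(K,T,px,z):
    px=np.atleast_2d(np.asarray(px,float)); d=np.c_[px,np.ones(len(px))]@np.linalg.inv(K).T
    d=d*[1,-1,-1]@T[:3,:3].T; o=T[:3,3]; return o+d*((z-o[2])/d[:,2])[:,None]
def wrist():
    st=r.get_state(); s=cams.snapshot("wrist")
    W=np.eye(4);W[:3,:3]=R.from_quat(st["eef_rot"]).as_matrix();W[:3,3]=st["tool_pos"]
    s["T"]=W@s["tool_from_camera"]; return st,s
def castw(s,px,z): return _c(s["camera_matrix"],s["T"],px,z)
def big(mask,roi):
    m=np.zeros_like(mask);x0,y0,x1,y1=roi;m[y0:y1,x0:x1]=mask[y0:y1,x0:x1]
    c,_=cv2.findContours(m,cv2.RETR_EXTERNAL,cv2.CHAIN_APPROX_NONE);return max(c,key=cv2.contourArea)
E
python3 - <<'E'
from h import *
s=cams.snapshot("top");im=s["img"];hsv=cv2.cvtColor(im,cv2.COLOR_RGB2HSV)
up=lambda a:cv2.resize(a,(390,520),interpolation=cv2.INTER_CUBIC)
cv2.imwrite("pics/crop1.png",np.hstack([up(im[190:290,375:450]),up(im[180:310,205:302][:, :97])])[:,:,::-1])
def rect(c,z):
    p=cast(s,c[:,0,:],z)[:,:2].astype(np.float32)*1000; return cv2.minAreaRect(p), cv2.boxPoints(cv2.minAreaRect(p)).round(1).tolist()
pl=((hsv[...,1]<60)&(hsv[...,2]>120)).astype(np.uint8)
pl=cv2.morphologyEx(pl,cv2.MORPH_CLOSE,np.ones((3,3)))
print("plate",rect(big(pl,(380,195,445,285)),.006))
jg=((hsv[...,2]>140)&(hsv[...,1]<160)&(hsv[...,0]>12)).astype(np.uint8)
print("jig",rect(big(jg,(200,175,310,310)),.018))
E
```

```text
plate (((520.3806762695312, -211.17161560058594), (180.7945098876953, 80.16337585449219), 3.0693585872650146), [[428.0, -176.0], [432.29998779296875, -256.0], [612.7999877929688, -246.39999389648438], [608.5, -166.3000030517578]])
jig (((517.0866088867188, 184.99966430664062), (159.87477111816406, 261.3111877441406), 71.45983123779297), [[367.79998779296875, 150.8000030517578], [615.5, 67.69999694824219], [666.4000244140625, 219.1999969482422], [418.6000061035156, 302.29998779296875]])
```

View pics/crop1.png

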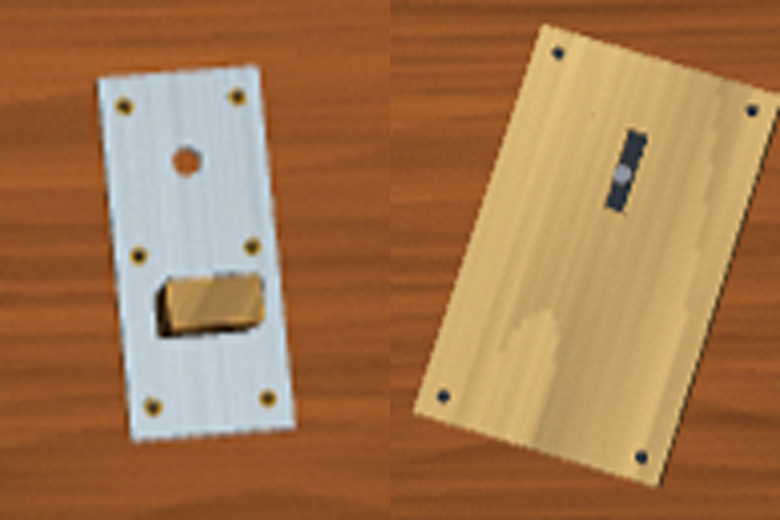

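The crop confirms the choice: the small plate measures 180.8×80.2 mm at yaw 3.1°, with its hole on the far side. The pin shows in the slot at crop (622,172), about (263,223) in the top view. Next I'll measure the pin and grip in both views and work out the approach shift.

```bash
cat >> h.py <<'E'
def goal(p,yaw,pitch=0):
    "shift (mm) in current tool axes and turn (deg) to bring TCP to p, tool y along world yaw (deg)"
    st=r.get_state();q=R.from_quat(st["eef_rot"])
    y=np.r_[np.cos(np.radians(yaw)),np.sin(np.radians(yaw)),0];z=np.r_[0,0,-1.];x=np.cross(y,z)
    G=R.from_matrix(np.c_[x,y,z])*R.from_euler('x',pitch,degrees=True)
    print("shift",(q.inv().apply(np.array(p)-st["tool_pos"])*1000).round(1),"turn",(q.inv()*G).as_rotvec(degrees=True).round(1),"F",st["contact_force"].round(1),"t",round(st["clock"],2),"pos",(st["tool_pos"]*1000).round(1),"q",st["q"].round(2))
E
python3 - <<'E'
from h import *
s=cams.snapshot("top");im=s["img"];hsv=cv2.cvtColor(im,cv2.COLOR_RGB2HSV)
def cen(m,roi):
    c=big(m.astype(np.uint8),roi);M=cv2.moments(c);return np.array([M['m10']/M['m00'],M['m01']/M['m00']]),cv2.contourArea(c)
roi=(254,205,276,238)
x0,y0,x1,y1=roi;print(hsv[216:232:2,257:271:2].tolist()[3])
v=hsv[...,2].astype(int);
slot=(hsv[...,2]<110);pin=(hsv[...,2]>120)&(hsv[...,1]<70)
for n,m,z in(("slot",slot,.018),("pin",pin,.028)):
    c,a=cen(m,roi);p=cast(s,c,z)[0]*1000;d=p[:2]-[517.1,185];t=np.radians(-18.54);print(n,c,a,p.round(1),"jig",d@[np.cos(t),np.sin(t)],d@[-np.sin(t),np.cos(t)])
w=(hsv[...,0]<22)&(hsv[...,1]>90)&(hsv[...,2]>130)
c,a=cen(w,(402,240,428,257));print("grip",c,a,cast(s,c,.054)*1000)
goal([.4904,-.2128,.12],3.07)
E
```

```text
[[20, 117, 202], [19, 120, 206], [120, 13, 142], [114, 26, 156], [108, 81, 57], [19, 121, 202], [20, 120, 198]]
slot [263.46153846 221.91025641] 52.0 [570.  166.7  18. ] jig 55.98386649845884 -0.5757204098560557
pin [262.375 223.   ] 8.0 [565.6 168.2  28. ] jig 51.322826025481376 -0.46723487211361786
grip [415.92578616 247.44025157] 132.5 [[ 490.32884476 -212.6951787    54.        ]]
shift [ 362.3 -231.4   90.7] turn [ -0.1  -0.  -69.2] F [-0.7  0.2 -0.7] t 0.2 pos [ 252.8 -571.1  210.4] q [ 1.19  0.69 -0.19  1.57  0.16  0.9  -0.22]
```

```bash
python3 -m pendant '[[-1,[45,-29,6],[0,0,0]],[-1,[45,-29,6],[0,0,0]],[-1,[45,-29,6],[0,0,0]],[-1,[45,-29,6],[0,0,0]],[-1,[45,-29,6],[0,0,0]],[-1,[45,-29,6],[0,0,0]],[-1,[45,-29,6],[0,0,0]],[-1,[45,-29,6],[0,0,0]]]' 20; python3 -m pendant '[[-1,[0,0,0],[0,0,-10]],[-1,[0,0,0],[0,0,-10]],[-1,[0,0,0],[0,0,-10]],[-1,[0,0,0],[0,0,-10]],[-1,[0,0,0],[0,0,-10]],[-1,[0,0,0],[0,0,-10]],[-1,[0,0,0],[0,0,-9]],[-1,[0,0,0],[0,0,0]]]'
python3 - <<'E'
from h import *
goal([.4904,-.2128,.12],3.07)
st,s=wrist();cv2.imwrite("pics/w1.png",s["img"][:,:,::-1])
E
```

```text
clock: 1.2
tool_pos: [0.4892, -0.2122, 0.1627]
eef_rot: [0.978, 0.207, 0.0, 0.0]
contact_force: [-0.2, -0.6, 0.1]
opening: 1.0
finger_force: 0.0
clock: 2.2
tool_pos: [0.4882, -0.2137, 0.1627]
eef_rot: [0.69, 0.724, 0.0, -0.0]
contact_force: [0.2, 0.3, -0.4]
opening: 1.005
finger_force: 0.0
shift [ 0.8  2.3 42.7] turn [-0.  -0.  -0.3] F [ 0.2  0.3 -0.4] t 2.2 pos [ 488.2 -213.7  162.7] q [ 0.62  0.67 -0.48  1.88  0.46  0.7  -0.08]
```

View pics/w1.png

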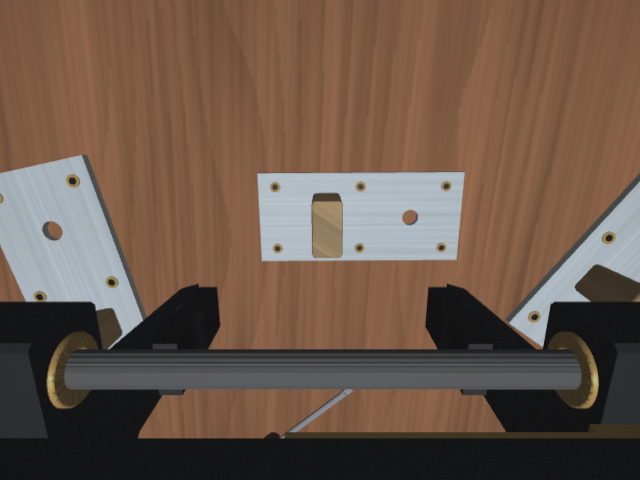

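The wrist view shows the chosen plate square to the gripper, with its grip at (327,228) and hole at (410,217). Next I'll descend and grasp.

```bash
python3 -m pendant '[[-1,[0.8,2.3,40],[0,0,0]],[-1,[0,0,40],[0,0,0]],[-1,[0,0,35],[0,0,0]],[-1,[0,0,20],[0,0,0]],[-1,[0,0,12],[0,0,0]],[-1,[0,0,0],[0,0,0]]]' 20; python3 -m pendant '[[1,[0,0,0],[0,0,0]],[1,[0,0,0],[0,0,0]],[1,[0,0,0],[0,0,0]],[1,[0,0,0],[0,0,0]],[1,[0,0,0],[0,0,0]],[1,[0,0,0],[0,0,0]],[1,[0,0,0],[0,0,0]]]' 25
```

```text
clock: 3.0
tool_pos: [0.4904, -0.2126, 0.0156]
eef_rot: [0.689, 0.724, -0.0, -0.0]
contact_force: [0.0, 0.2, 0.4]
opening: 0.996
finger_force: 0.0
clock: 3.88
tool_pos: [0.4908, -0.2127, 0.0159]
eef_rot: [0.689, 0.725, 0.0, 0.0]
contact_force: [0.0, 0.4, 0.4]
opening: 0.268
finger_force: 25.0
```

```bash
python3 -m pendant '[[1,[0,0,-5],[0,0,0]],[1,[0,0,-10],[0,0,0]],[1,[0,0,-20],[0,0,0]],[1,[0,0,-25],[0,0,0]],[1,[0,0,-25],[0,0,0]],[1,[0,0,-15],[0,0,0]],[1,[0,0,0],[0,0,0]]]' 30
cat >> h.py <<'E'
def plate_tool(z_tool):
    "held plate's top-face outline corners in tool frame (mm), from wrist view; z_tool = top face depth"
    st,s=wrist();hsv=cv2.cvtColor(s["img"],cv2.COLOR_RGB2HSV)
    m=((hsv[...,1]<60)&(hsv[...,2]>110)).astype(np.uint8);m=cv2.morphologyEx(m,cv2.MORPH_CLOSE,np.ones((5,5)))
    c=big(m,(150,20,560,430));p=_c(s["camera_matrix"],s["tool_from_camera"],c[:,0,:],z_tool)[:,:2]*1000
    cv2.imwrite("pics/w2.png",s["img"][:,:,::-1]);return cv2.minAreaRect(p.astype(np.float32))
E
python3 - <<'E'
from h import *
print(plate_tool(.010))
goal([.5171,.185,.13],-18.54)
E
```

```text
clock: 4.75
tool_pos: [0.4911, -0.213, 0.1169]
eef_rot: [0.689, 0.725, 0.0, 0.001]
contact_force: [1.1, -0.1, -3.7]
opening: 0.266
finger_force: 30.0
((4.008186340332031, 29.295269012451172), (178.94056701660156, 67.47393798828125), 89.98320007324219)
shift [396.1  46.6 -14.1] turn [ 0.   0.  21.4] F [-0.5 -0.2 -3.5] t 4.8 pos [ 490.4 -212.9  116. ] q [ 0.58  0.74 -0.43  1.92  0.52  0.59 -0.14]
```

View pics/w2.png

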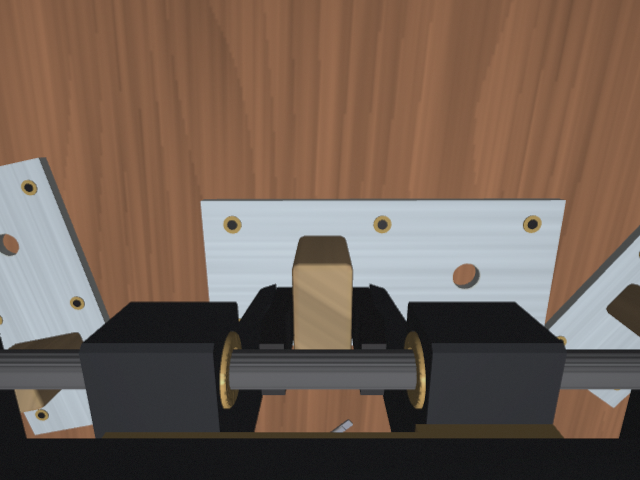

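The wrist view shows the plate held level and square, with its hole at (466,275). Next I'll carry it over the jig.

```bash
python3 -m pendant '[[1,[15,2,-2],[0,0,0]],[1,[30,3.5,-4],[0,0,0]],[1,[35,4,-4],[0,0,0]],[1,[40,4.7,-4],[0,0,0]],[1,[40,4.7,0],[0,0,0]],[1,[40,4.7,0],[0,0,0]],[1,[40,4.7,0],[0,0,0]],[1,[40,4.7,0],[0,0,0]]]'
python3 -m pendant '[[1,[40,4.7,0],[0,0,0]],[1,[35,4,0],[0,0,0]],[1,[25,3,0],[0,0,0]],[1,[16,2,0],[0,0,4]],[1,[0,0,0],[0,0,6]],[1,[0,0,0],[0,0,6]],[1,[0,0,0],[0,0,5.4]],[1,[0,0,0],[0,0,0]]]'
python3 - <<'E'
from h import *
goal([.5171,.185,.13],-18.54)
st,s=wrist();hsv=cv2.cvtColor(s["img"],cv2.COLOR_RGB2HSV);im=s["img"]
m=(~((hsv[...,1]<70)&(hsv[...,2]>110))).astype(np.uint8)
c=big(m,(440,252,495,300));M=cv2.moments(c);px=[M['m10']/M['m00'],M['m01']/M['m00']]
print("hole px",px,cv2.contourArea(c),"tool xy",_c(s["camera_matrix"],s["tool_from_camera"],px,.010)*1000)
E
```

```text
clock: 5.8
tool_pos: [0.5084, 0.0713, 0.1292]
eef_rot: [0.689, 0.725, -0.0, -0.001]
contact_force: [1.1, 0.2, -3.2]
opening: 0.265
finger_force: 30.0
clock: 6.8
tool_pos: [0.516, 0.1862, 0.1292]
eef_rot: [0.811, 0.585, -0.001, -0.0]
contact_force: [0.3, -0.2, -3.6]
opening: 0.272
finger_force: 30.0
shift [-0.8  1.4 -0.8] turn [-0.1  0.1  0.2] F [ 0.3 -0.2 -3.6] t 6.8 pos [516.  186.2 129.2] q [-0.28  0.71 -0.25  1.87  0.3   0.6  -1.04]Traceback (most recent call last):
  File "<stdin>", line 6, in <module>
NameError: name '_c' is not defined. Did you mean: 'c'?
```

```bash
python3 - <<'E'
from h import *
import h
st,s=wrist();hsv=cv2.cvtColor(s["img"],cv2.COLOR_RGB2HSV)
m=(~((hsv[...,1]<70)&(hsv[...,2]>110))).astype(np.uint8)
for roi in((440,252,495,300),(215,212,250,237),(365,212,400,237),(515,212,550,237)):
    c=big(m,roi);M=cv2.moments(c);px=[M['m10']/M['m00'],M['m01']/M['m00']]
    print(np.round(px,1),cv2.contourArea(c),"tool",(h._c(s["camera_matrix"],s["tool_from_camera"],px,.010)*1000).round(1))
t=cams.snapshot("top");hsv=cv2.cvtColor(t["img"],cv2.COLOR_RGB2HSV);cv2.imwrite("pics/t2.png",t["img"][:,:,::-1])
m=((hsv[...,1]<60)&(hsv[...,2]>120)).astype(np.uint8);zt=st["tool_pos"][2]-.010
c=big(m,(200,150,320,320));p=cast(t,c[:,0,:],zt)[:,:2]*1000;print("plate top cam",cv2.minAreaRect(p.astype(np.float32)))
goal([.5168,.1846,.13],-18.54)
E
```

```text
[465.9 276.4] 453.0 tool [[-1.9 74.8 10. ]]
[232.  224.6] 207.0 tool [[ 25.5 -44.4  10. ]]
[381.9 224.2] 207.5 tool [[25.7 30.2 10. ]]
[531.8 224. ] 215.0 tool [[ 25.8 104.7  10. ]]
plate top cam ((587.33251953125, 137.11383056640625), (34.41566467285156, 73.92535400390625), 71.73638153076172)
shift [-1.   0.5 -0.5] turn [-0.   0.   0.2] F [-0.2 -0.3 -3.7] t 6.95 pos [516.7 185.7 129.5] q [-0.28  0.71 -0.25  1.87  0.3   0.6  -1.04]
```

The wrist rays put the hole at about tool (-2, 75) mm, which agrees within the 2 mm calibration. I'll keep the top-camera alignment, because it was also used for the pin. Next I'll tilt the nose up 5.4° and lower.

```bash
python3 -m pendant '[[1,[-1,0.5,15],[0,0,0.2]],[1,[0,0,25],[0,0,0]],[1,[0,0,25],[0,0,0]],[1,[0,0,12],[-2.7,0,0]],[1,[0,0,0],[-2.7,0,0]],[1,[0,0,0],[0,0,0]]]' 
python3 -m pendant '[[1,[0,-0.4,4],[0,0,0]],[1,[0,-0.3,3],[0,0,0]],[1,[0,0,0],[0,0,0]]]'; python3 - <<'E'
from h import *
goal([.5168,.1846,.0395],-18.54,-5.4)
E
```

```text
clock: 7.7
tool_pos: [0.5158, 0.1845, 0.0519]
eef_rot: [0.811, 0.583, 0.026, 0.038]
contact_force: [0.6, 0.1, -3.8]
opening: 0.267
finger_force: 30.0
clock: 8.07
tool_pos: [0.5176, 0.1836, 0.0456]
eef_rot: [0.812, 0.582, 0.027, 0.038]
contact_force: [0.6, -0.2, -3.6]
opening: 0.268
finger_force: 30.0
shift [ 0.7 -1.7  5.9] turn [-0.   0.  -0.2] F [ 0.6 -0.2 -3.6] t 8.07 pos [517.6 183.6  45.6] q [-0.44  0.83 -0.05  2.    0.41  0.27 -1.19]
```

```bash
python3 -m pendant '[[1,[0.4,-0.6,2],[0,0,0]],[1,[0,-0.1,1],[0,0,0]],[1,[0,-0.1,1],[0,0,0]],[1,[0,0,0],[0,0,0]]]'; python3 -m pendant '[[1,[0,-0.1,1],[0,0,0]],[1,[0,0,0],[0,0,0]],[1,[0,0,0],[0,0,0]]]';python3 -m pendant '[[1,[0,-0.1,0.6],[0,0,0]],[1,[0,0,0],[0,0,0]]]'
```

```text
clock: 8.57
tool_pos: [0.5171, 0.1845, 0.0418]
eef_rot: [0.812, 0.582, 0.027, 0.038]
contact_force: [0.2, 0.6, -2.6]
opening: 0.269
finger_force: 30.0
clock: 8.95
tool_pos: [0.5171, 0.1845, 0.0408]
eef_rot: [0.812, 0.582, 0.027, 0.038]
contact_force: [-0.3, -1.2, -2.4]
opening: 0.268
finger_force: 30.0
clock: 9.2
tool_pos: [0.5171, 0.1845, 0.0402]
eef_rot: [0.812, 0.582, 0.027, 0.038]
contact_force: [-0.5, 0.3, -2.7]
opening: 0.272
finger_force: 30.0
```

```bash
python3 -m pendant '[[1,[0,-0.1,0.6],[0,0,0]],[1,[0,0,0],[0,0,0]],[1,[0,0,0],[0,0,0]]]';python3 -m pendant '[[1,[0,-0.1,0.6],[0,0,0]],[1,[0,0,0],[0,0,0]],[1,[0,0,0],[0,0,0]]]'; python3 - <<'E'
from h import *
s=cams.snapshot("side");cv2.imwrite("pics/s3.png",cv2.resize(s["img"][120:270,220:420],(800,600),interpolation=cv2.INTER_CUBIC)[:,:,::-1])
print(r.get_state()["moment"].round(2))
E
```

```text
clock: 9.57
tool_pos: [0.517, 0.1846, 0.0396]
eef_rot: [0.812, 0.582, 0.027, 0.038]
contact_force: [-1.1, 0.2, -3.6]
opening: 0.265
finger_force: 30.0
clock: 9.95
tool_pos: [0.5171, 0.1846, 0.0393]
eef_rot: [0.812, 0.582, 0.028, 0.038]
contact_force: [-2.2, -0.0, 3.7]
opening: 0.271
finger_force: 30.0
[-0.02  0.31  0.  ]
```

View pics/s3.png

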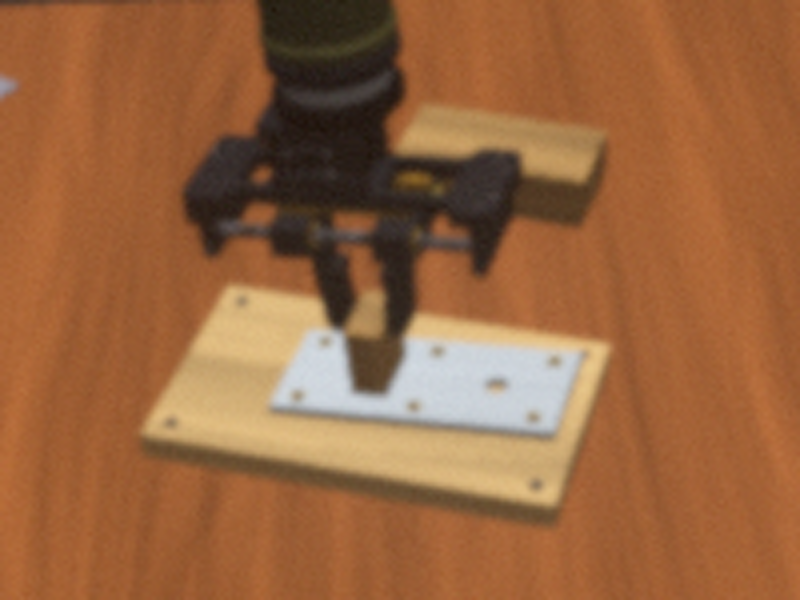

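The side crop shows the plate on the board with its nose raised, the grip at (372,350), the hole at (497,383), and contact at both ends. Next I'll release to a loose straddle and level the tool.

```bash
python3 -m pendant '[[1,[0,0,-0.4],[0,0,0]],[0.4,[0,0,0],[0,0,0]],[0.25,[0,0,0],[0,0,0]],[0.1,[0,0,0],[0,0,0]],[0.1,[0,0,0],[0,0,0]],[0.1,[0,0,0],[0,0,0]]]'; python3 -m pendant '[[0.1,[0,0,0],[2.7,0,0]],[0.1,[0,0,0],[2.7,0,0]],[0.1,[0,0,0],[0,0,0]]]'; python3 - <<'E'
from h import *
goal([.5168,.1846,.0395],-18.54)
E
```

```text
clock: 10.75
tool_pos: [0.517, 0.1846, 0.0394]
eef_rot: [0.812, 0.582, 0.027, 0.038]
contact_force: [0.3, 1.8, -0.6]
opening: 0.453
finger_force: 0.0
clock: 11.12
tool_pos: [0.5182, 0.1838, 0.0394]
eef_rot: [0.813, 0.582, 0.001, 0.0]
contact_force: [-0.0, 0.0, 0.2]
opening: 0.455
finger_force: 0.0
shift [ 0.3 -1.5 -0.1] turn [ 0.1 -0.  -0.3] F [-0.   0.   0.2] t 11.12 pos [518.2 183.8  39.4] q [-0.31  0.86 -0.19  1.92  0.37  0.4  -1.11]
```

```bash
python3 -m pendant '[[0.1,[0.3,-2,2],[0,0,-0.3]],[0.1,[0,-3,0],[0,0,0]],[0.1,[0,-3,0],[0,0,0]],[0.1,[0,-2,0],[0,0,0]],[0.1,[0,-2,0],[0,0,0]],[0.1,[0,0,0],[0,0,0]]]'; python3 -m pendant '[[0.1,[0,-2,0],[0,0,0]],[0.1,[0,-2,0],[0,0,0]],[0.1,[0,-2,0],[0,0,0]],[0.1,[0,-2,0],[0,0,0]],[0.1,[0,-2,0],[0,0,0]],[0.1,[0,0,0],[0,0,0]],[0.1,[0,3,0],[0,0,0]],[0.1,[0,0,0],[0,0,0]]]'; python3 - <<'E'
from h import *
goal([.5168,.1846,.0395],-18.54)
st,s=wrist();cv2.imwrite("pics/w4.png",s["img"][:,:,::-1])
E
```

```text
clock: 11.88
tool_pos: [0.5058, 0.1888, 0.0374]
eef_rot: [0.811, 0.585, 0.0, 0.0]
contact_force: [0.4, 0.2, -0.9]
opening: 0.451
finger_force: 0.3
clock: 12.88
tool_pos: [0.4992, 0.1908, 0.0374]
eef_rot: [0.811, 0.585, 0.0, 0.0]
contact_force: [-0.3, 0.1, 0.5]
opening: 0.449
finger_force: 0.0
shift [-0.3 18.6 -2.1] turn [ 0.  -0.   0.1] F [-0.3  0.1  0.5] t 12.88 pos [499.2 190.8  37.4] q [-0.35  0.85 -0.17  1.96  0.37  0.36 -1.14]
```

View pics/w4.png

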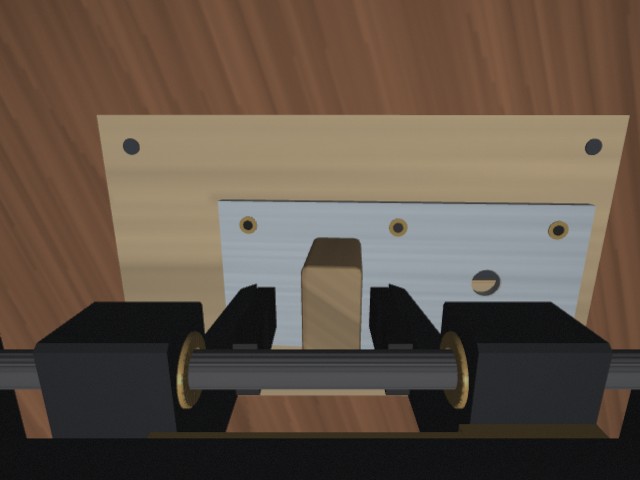

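The wrist view shows the hole at (485,283) with the dark slot partly visible through it. I'll back away and check lateral alignment and yaw from the top camera.

```bash
python3 -m pendant '[[0.1,[0,0,-20],[0,0,0]],[0.1,[0,0,-40],[0,0,0]],[0.1,[0,-45,0],[0,0,0]],[0.1,[0,-55,0],[0,0,0]],[0.1,[0,-55,0],[0,0,0]],[0.1,[0,0,0],[0,0,0]]]'; cat > look.py <<'E'
from h import *
t=cams.snapshot("top");hsv=cv2.cvtColor(t["img"],cv2.COLOR_RGB2HSV)
cv2.imwrite("pics/t5.png",cv2.resize(t["img"][180:310,195:325],(600,600),interpolation=cv2.INTER_CUBIC)[:,:,::-1])
m=((hsv[...,1]<60)&(hsv[...,2]>120)).astype(np.uint8);m=cv2.morphologyEx(m,cv2.MORPH_CLOSE,np.ones((3,3)))
c=big(m,(205,175,312,305))
a=np.radians(-18.54);u=np.array([np.cos(a),np.sin(a)]);v=np.array([-u[1],u[0]])
def J(p): d=p-np.array([517.1,185]);return np.c_[d@u,d@v].round(1)
for z in(.024,.029):
    rc=cv2.minAreaRect((cast(t,c[:,0,:],z)[:,:2]*1000).astype(np.float32));print(z,rc,"centre jig",J(np.array([rc[0]])),"corners",J(cv2.boxPoints(rc)).tolist())
goal([.5168,.1846,.0374],-18.54)
E
python3 look.py
```

```text
clock: 13.68
tool_pos: [0.3474, 0.2412, 0.0976]
eef_rot: [0.809, 0.588, -0.002, -0.001]
contact_force: [0.7, 0.4, -0.1]
opening: 0.446
finger_force: 0.0
0.024 ((534.765869140625, 178.8155517578125), (81.29671478271484, 183.3046417236328), 72.38910675048828) centre jig [[18.7 -0.2]] corners [[-72.3, -42.4], [111.0, -39.4], [109.7, 41.9], [-73.6, 38.9]]
0.029 ((534.0515747070312, 178.17587280273438), (81.01034545898438, 182.65896606445312), 72.38910675048828) centre jig [[18.2 -1.1]] corners [[-72.4, -43.1], [110.2, -40.1], [108.9, 40.9], [-73.7, 37.9]]
shift [ -1.4 175.8  60. ] turn [-0.   0.   0.4] F [0.6 0.2 0.3] t 13.72 pos [350.3 240.7  97.5] q [-0.63  0.67 -0.12  2.25  0.33  0.23 -1.36]
```

View pics/t5.png

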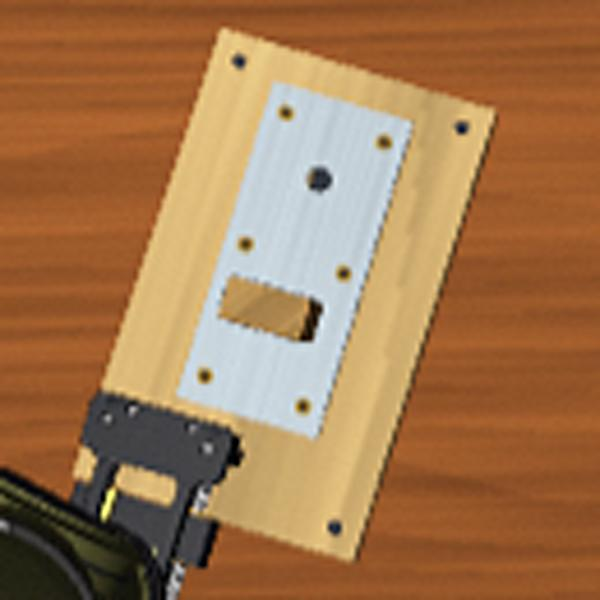

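The top crop shows the plate lengthwise on the board, with the hole at (319,179) lying over the dark slot and the pin not yet showing. Next I'll locate the hole precisely at its true height.

```bash
cat > hole.py <<'E'
from h import *
t=cams.snapshot("top");hsv=cv2.cvtColor(t["img"],cv2.COLOR_RGB2HSV)
a=np.radians(-18.54);u=np.array([np.cos(a),np.sin(a)]);v=np.array([-u[1],u[0]])
J=lambda p:((np.array(p)-[517.1,185])@np.c_[u,v]).round(1)
m=(hsv[...,2]<150).astype(np.uint8);m[:]=m
g=cv2.cvtColor(t["img"],cv2.COLOR_RGB2GRAY).astype(float)
x0,y0,x1,y1=258,212,271,226;w=np.clip(170-g[y0:y1,x0:x1],0,None);w[w<20]=0
yy,xx=np.mgrid[y0:y1,x0:x1];c=[(w*xx).sum()/w.sum(),(w*yy).sum()/w.sum()];print("hole px",np.round(c,2))
for z in(.024,.030,.036):print(z,J(cast(t,c,z)[0,:2]*1000))
def line(roi,z0,z1): pass
# corners cast at their own heights
mm=((hsv[...,1]<60)&(hsv[...,2]>120)).astype(np.uint8);mm=cv2.morphologyEx(mm,cv2.MORPH_CLOSE,np.ones((3,3)))
b=cv2.boxPoints(cv2.minAreaRect(big(mm,(205,175,312,305))))
for p in b: print(p.round(1),"flat",J(cast(t,p,.024)[0,:2]*1000),"nose-up",J(cast(t,p,.041)[0,:2]*1000))
E
python3 hole.py
```

```text
hole px [263.9  218.48]
0.024 [64.   0.1]
0.03 [63.2 -0.9]
0.036 [62.4 -1.9]
[232.5 265.5] flat [-73.   38.5] nose-up [-73.5  35.2]
[253.8 196.5] flat [110.3  42.2] nose-up [107.6  38.9]
[284.3 205.9] flat [109.9 -39.6] nose-up [107.2 -42. ]
[263.1 275. ] flat [-73. -42.] nose-up [-73.5 -44.4]
```

The hole is at jig (62.4, -1.8) with yaw about 0, and the pin is at (51.3, -0.5). So I need +1.3 mm laterally and about -11 mm along. I'll straddle the grip again, tilted to match, grip it lightly and shift.

```bash
python3 - <<'E'
from h import *
goal([.5045,.1887,.0394],-18.54,-4.8)
E
python3 -m pendant '[[0,[-1.4,40,0],[0,0,0.4]],[0,[0,55,0],[0,0,0]],[0,[0,55,0],[0,0,0]],[0,[0,12,0],[0,0,0]],[0,[0,0,0],[0,0,0]]]'; python3 - <<'E'
from h import *
goal([.5045,.1887,.0394],-18.54)
E
```

```text
shift [ -1.  160.9  58.2] turn [-4.8 -0.   0.2] F [0.7 0.1 0.5] t 13.78 pos [352.1 240.3  97.5] q [-0.63  0.67 -0.12  2.25  0.33  0.23 -1.36]
clock: 14.4
tool_pos: [0.506, 0.185, 0.0971]
eef_rot: [0.814, 0.58, 0.0, 0.0]
contact_force: [-0.7, 0.1, 0.8]
opening: 0.503
finger_force: 0.0
shift [ 3.  -2.6 57.7] turn [ 0.   0.  -0.5] F [-0.7  0.1  0.8] t 14.4 pos [506.  185.   97.1] q [-0.29  0.75 -0.25  1.92  0.35  0.5  -1.11]
```

```bash
python3 -m pendant '[[0,[3,-2.6,15],[0,0,-0.5]],[0,[0,0,20],[-2.4,0,0]],[0,[0,0,0],[-2.4,0,0]],[0,[0,-1.4,15],[0,0,0]],[0,[0,0,0],[0,0,0]],[0,[0,0,0],[0,0,0]]]' 4; python3 - <<'E'
from h import *
goal([.5045,.1887,.0394],-18.54,-4.8)
E
```

```text
clock: 15.15
tool_pos: [0.5034, 0.1903, 0.047]
eef_rot: [0.81, 0.585, 0.024, 0.034]
contact_force: [1.0, -0.3, 0.5]
opening: 0.499
finger_force: 0.0
shift [-1.1  0.9  7.7] turn [-0.  -0.   0.2] F [ 1.  -0.3  0.5] t 15.15 pos [503.4 190.3  47. ] q [-0.44  0.82 -0.07  2.02  0.44  0.27 -1.24]
```

```bash
python3 -m pendant '[[0,[-1.1,0.9,4],[0,0,0.2]],[0,[0,0,3.5],[0,0,0]],[0,[0,0,0],[0,0,0]],[0.3,[0,0,0],[0,0,0]],[0.45,[0,0,0],[0,0,0]],[0.6,[0,0,0],[0,0,0]],[0.6,[0,0,0],[0,0,0]],[0.6,[0,0,0],[0,0,0]]]' 4; python3 - <<'E'
from h import *
goal([.5045,.1887,.0394],-18.54,-4.8)
E
```

```text
clock: 16.15
tool_pos: [0.5046, 0.1888, 0.04]
eef_rot: [0.811, 0.584, 0.025, 0.034]
contact_force: [0.3, -0.0, 0.7]
opening: 0.274
finger_force: 4.0
shift [-0.1 -0.1  0.6] turn [ 0. -0.  0.] F [ 0.3 -0.   0.7] t 16.15 pos [504.6 188.8  40. ] q [-0.45  0.84 -0.06  2.02  0.45  0.25 -1.24]
```

```bash
python3 -m pendant '[[0.6,[0.7,0,0],[0,0,0]],[0.6,[0.6,-1,-0.1],[0,0,0]],[0.6,[0,-2,-0.1],[0,0,0]],[0.6,[0,-2,-0.1],[0,0,0]],[0.6,[0,-1,-0.1],[0,0,0]],[0.6,[0,0,0],[0,0,0]]]'; python3 -m pendant '[[0.4,[0,0,0],[0,0,0]],[0.25,[0,0,0],[0,0,0]],[0.1,[0,0,0],[0,0,0]],[0.1,[0,0,0],[2.4,0,0]],[0.1,[0,0,0],[2.4,0,0]],[0.1,[0,0,-30],[0,0,0]],[0.1,[0,0,-30],[0,0,0]],[0.1,[0,0,0],[0,0,0]]]'; python3 -m pendant '[[0.1,[0,-40,0],[0,0,0]],[0.1,[0,-55,0],[0,0,0]],[0.1,[0,-55,0],[0,0,0]],[0.1,[0,0,0],[0,0,0]]]';sed -i 's/,y1=258,212,271,226/,y1=257,214,271,229/' hole.py; python3 hole.py; python3 look.py | tail -1
```

```text
clock: 16.9
tool_pos: [0.499, 0.1924, 0.0398]
eef_rot: [0.811, 0.584, 0.025, 0.034]
contact_force: [1.8, 0.1, 0.0]
opening: 0.269
finger_force: 4.0
clock: 17.9
tool_pos: [0.5004, 0.1924, 0.1015]
eef_rot: [0.812, 0.584, 0.002, 0.0]
contact_force: [-0.7, -0.2, -1.1]
opening: 0.45
finger_force: 0.0
clock: 18.4
tool_pos: [0.3518, 0.2405, 0.0992]
eef_rot: [0.809, 0.588, -0.002, -0.001]
contact_force: [-0.6, -0.2, 0.2]
opening: 0.453
finger_force: 0.0
hole px [262.71 220.32]
0.024 [58.6  1.5]
0.03 [57.9  0.5]
0.036 [57.1 -0.5]
[231.  268.2] flat [-80.3  40.2] nose-up [-80.7  36.9]
[252.1 199.1] flat [102.8  44.2] nose-up [100.2  40.8]
[282.8 208.5] flat [102.6 -37.9] nose-up [100.  -40.2]
[261.6 277.5] flat [-80.2 -40.5] nose-up [-80.6 -42.9]
shift [ -1.4 169.4  61.9] turn [-0.   0.   0.1] F [1.1 0.  0.1] t 18.5 pos [356.6 239.6  99.3] q [-0.61  0.67 -0.15  2.24  0.37  0.26 -1.4 ]
```

The hole is now at about jig (57, -0.4), so it is aligned laterally with about 6 mm left to go. Next I'll straddle the grip loosely and nudge.

```bash
python3 -m pendant '[[0.1,[0,45,0],[0,0,0]],[0.1,[0,55,0],[0,0,0]],[0.1,[0,50,0],[0,0,0]],[0.1,[0,0,0],[0,0,0]],[0.1,[0,0,0],[0,0,0]]]'; python3 - <<'E'
from h import *
goal([.4992,.192,.0375],-18.54)
E
```

```text
clock: 19.12
tool_pos: [0.4993, 0.1908, 0.0992]
eef_rot: [0.812, 0.583, -0.0, -0.0]
contact_force: [-0.9, 0.6, 0.0]
opening: 0.451
finger_force: 0.0
shift [ 1.2 -0.4 61.7] turn [-0.   0.  -0.1] F [-0.9  0.6  0. ] t 19.12 pos [499.3 190.8  99.2] q [-0.29  0.75 -0.27  1.93  0.39  0.51 -1.16]
```

```bash
python3 -m pendant '[[0.1,[1.2,-0.4,25],[0,0,0]],[0.1,[0,0,25],[0,0,0]],[0.1,[0,0,11.5],[0,0,0]],[0.1,[0,-3,0],[0,0,0]],[0.1,[0,-3,0],[0,0,0]],[0.1,[0,-2,0],[0,0,0]],[0.1,[0,-1,0],[0,0,0]],[0.1,[0,-1,0],[0,0,0]]]'; python3 -m pendant '[[0.1,[0,-0.7,0],[0,0,0]],[0.1,[0,-0.7,0],[0,0,0]],[0.1,[0,-0.7,0],[0,0,0]],[0.1,[0,0,0],[0,0,0]],[0.1,[0,3,0],[0,0,0]],[0.1,[0,0,0],[0,0,0]]]'; python3 - <<'E'
from h import *
goal([.4992,.192,.0375],-18.54)
t=cams.snapshot("side")["img"];st,s=wrist()
a=cv2.resize(t[180:260,240:390],(640,341),interpolation=cv2.INTER_CUBIC)
b=cv2.resize(s["img"][190:350,200:640],(640,233))
cv2.imwrite("pics/m6.png",np.vstack([a,b])[:,:,::-1])
E
```

```text
clock: 20.12
tool_pos: [0.4899, 0.1963, 0.0386]
eef_rot: [0.812, 0.584, 0.0, 0.0]
contact_force: [-0.4, -0.3, 0.1]
opening: 0.448
finger_force: 0.0
clock: 20.88
tool_pos: [0.4904, 0.196, 0.0382]
eef_rot: [0.812, 0.584, -0.0, -0.0]
contact_force: [0.4, -0.5, -0.3]
opening: 0.45
finger_force: 0.0
shift [-1.   9.6  0.7] turn [-0.  0.  0.] F [ 0.4 -0.5 -0.3] t 20.88 pos [490.4 196.   38.2] q [-0.35  0.85 -0.2   1.98  0.44  0.35 -1.22]
```

View pics/m6.png

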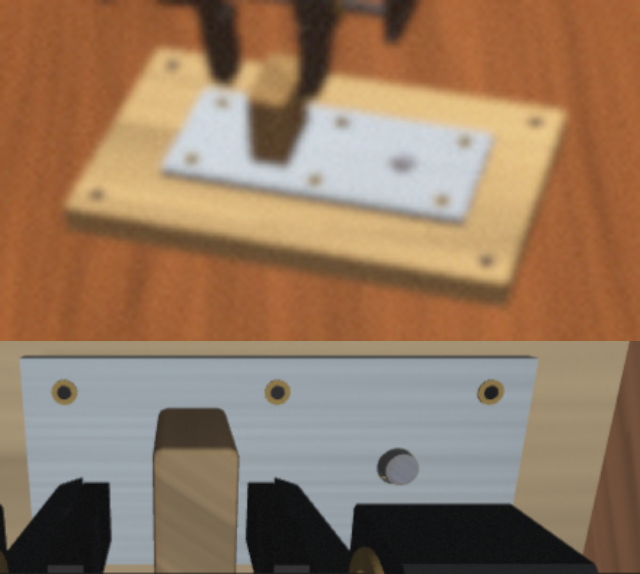

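The pin now shows inside the hole at (400,468) in the lower half, and the bush row is level at y≈392, so the plate appears to have dropped. I'll retreat and verify from the top.

```bash
python3 -m pendant '[[0.1,[0,2,0],[0,0,0]],[-0.1,[0,0,0],[0,0,0]],[-0.1,[0,0,-25],[0,0,0]],[-0.1,[0,0,-35],[0,0,0]],[-0.1,[0,-55,-20],[0,0,0]],[-0.1,[0,-55,0],[0,0,0]],[-0.1,[0,-40,0],[0,0,0]],[-0.1,[0,0,0],[0,0,0]]]'; python3 look.py; python3 hole.py|tail -4
```

```text
clock: 21.98
tool_pos: [0.3472, 0.244, 0.1186]
eef_rot: [0.81, 0.587, -0.001, -0.0]
contact_force: [0.7, -0.1, -0.4]
opening: 0.552
finger_force: 0.0
0.024 ((520.5999755859375, 183.7148895263672), (80.64328002929688, 183.47378540039062), 71.43989562988281) centre jig [[ 3.7 -0.1]] corners [[-88.0, -40.4], [95.4, -40.5], [95.5, 40.2], [-88.0, 40.2]]
0.029 ((519.9356689453125, 183.05795288085938), (80.35919952392578, 182.8274688720703), 71.43989562988281) centre jig [[ 3.3 -0.9]] corners [[-88.1, -41.1], [94.7, -41.2], [94.7, 39.2], [-88.1, 39.3]]
shift [ -3.2 177.5  81.1] turn [-0.   0.   0.2] F [1.3 0.3 0. ] t 22.02 pos [349.3 243.5 118.5] q [-0.59  0.63 -0.19  2.23  0.38  0.31 -1.43]
[230.1 270.8] flat [-87.1  40.1] nose-up [-87.5  36.8]
[252.4 201.7] flat [96.6 41.3] nose-up [94. 38.]
[282.9 211.5] flat [ 95.1 -40.5] nose-up [ 92.5 -42.8]
[260.6 280.6] flat [-88.2 -40.4] nose-up [-88.5 -42.7]
```

View pics/t5.png

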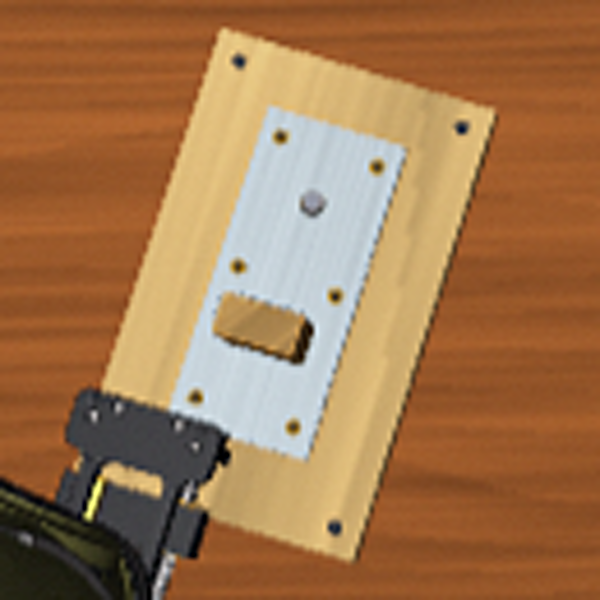

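The top crop shows the pin filling the hole at (312,203), with the plate square and centred on the board and the gripper clear. One numeric check of flatness remains, comparing the side and top views.

```bash
python3 - <<'E'
from h import *
a=np.radians(-18.54);M=np.array([[np.cos(a),-np.sin(a)],[np.sin(a),np.cos(a)]])
for n,roi in(("top",(225,190,300,290)),("side",(265,180,372,240))):
    t=cams.snapshot(n);hsv=cv2.cvtColor(t["img"],cv2.COLOR_RGB2HSV)
    m=((hsv[...,1]<70)&(hsv[...,2]>130)).astype(np.uint8);m=cv2.morphologyEx(m,cv2.MORPH_CLOSE,np.ones((3,3)))
    c=cv2.convexHull(big(m,roi))
    for z in(.024,.034):
        p=(cast(t,c[:,0,:],z)[:,:2]*1000-[517.1,185])@M
        print(n,z,[p[i].round(1).tolist() for i in (np.argmax(p@[1,1]),np.argmax(p@[1,-1]),np.argmin(p@[1,1]),np.argmin(p@[1,-1]))])
E
```

```text
top 0.024 [[93.8, 38.9], [93.3, -38.7], [-84.1, -40.2], [-84.9, 30.7]]
top 0.034 [[92.4, 36.9], [91.8, -40.1], [-84.4, -41.6], [-85.1, 28.8]]
side 0.024 [[96.0, 34.6], [96.2, -41.1], [-80.5, -43.9], [-83.1, 40.1]]
side 0.034 [[98.6, 22.1], [98.7, -52.6], [-75.5, -55.4], [-78.1, 27.6]]
```

Front and rear corners differ between the views by the same 2–4 mm, which is calibration offset. A raised nose would show about 10 mm, so the plate is flat and I'm handing in.

```bash
python3 -c "
from plant import r;print(r.finish_job(), r.get_state()['clock'])"
```

```text
the job is handed in; nothing more can be done
the job is handed in; nothing more can be done
```

The template lies flat on the jig with its locating hole over the pin, let go of and with the gripper clear; the jar, screwdriver and offcut were not touched, and I handed the job in at about 22 s.

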